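# Pin a clamshell board-test jig shut and hold it

## Task

Swing the open blue lid of the board-test jig down onto its base, then take the yellow-knobbed pin from the wooden rack and push it down through the hole in the lid into the hole in the base until its collar sits on the lid. Sprung contacts lift the lid, so keep pressing down until the jig is fully shut and finish like that, still holding it pressed shut: do not let go. Leave the black-knobbed pin, the jar, the pot and the screwdriver where they are.

Things in the scene. Friction and masses are not known exactly. Their poses are not given: they have to be found in the camera images.
- lid (a joint): Angle (rad) of the jig's blue lid: 0 fully shut, grows as it opens upward, stop at 1.45. Starts at 0.75 to 1.25 and stays where left (stiff hinge, 0.2 N m). Sprung contacts in the base carry the lid at about 0.06 when let go; pressing it shut from there takes about 7 N at the pin hole and it rises again when let go. The holes line up for the pin both at that rest angle and shut.
- jig: Fixed aluminium base of the jig, 200 x 130 x 45 mm, origin at the centre of its underside, x towards the pin-hole end, turned at most 0.35 rad from straight ahead. A green board is fitted flush in it. Shut, the lid lies on it and the lid's top is 57.5 mm above the bench.
- lid_hinge (a point): Point on the lid's hinge axis, mid-width, level with the base top. Fixed axes: x from the hinge along the base to the pin hole, y the hinge axis, z up. The hinge is at the jig's end nearest the robot. The lid is a flat plate 12 mm thick, 120 mm wide, reaching 5 to 175 mm from the hinge; clear window 35 to 105 mm from the hinge, 4 mm below its outer face, solid blue strip beyond.
- base_hole (a point): Centre of the mouth of the pin hole in the top of the base, 155 mm from the hinge, 45 mm above the bench; same axes as lid_hinge. Hole 12 mm across, 36 mm deep, vertical.
- lid_hole (a point): Centre of the pin hole, 12 mm across, at the outer (top) face of the lid, 155 mm from the hinge. Moves and turns with the lid; its z is the outward normal of the lid.
- pin_knob (a point): Centre of the yellow knob of the loose pin (about 80 g), 20 mm across, 44 mm tall, upright in the rack, 75 mm above the bench; z up along the pin. Knob top 22 mm above this point; below the knob a steel collar 32 mm across, 4 mm thick, its underside 26 mm below this point; then a steel shank 10 mm across, 44 mm long, tapered tip 70 mm below this point.
- pin_collar (a point): Centre of the underside of the yellow-knobbed pin's collar (26 mm below pin_knob).
- pin_tip (a point): Tip of the yellow-knobbed pin's shank (70 mm below pin_knob).
- spare_knob (a point): Centre of the black knob of the other pin (same knob and collar, shank 30 mm), standing in the rack 80 mm from the yellow one; leave it alone.
- rack: Fixed wooden pin rack, 50 x 150 x 30 mm, origin at the centre of its underside, long side along its y, two holes 25 mm deep and 11 mm across at y = -40 and +40 mm, one pin standing in each. The yellow pin may be in either. It stands beside the jig, to the left or the right.
- jar_mid (a point): Middle of a small amber jar, 48 mm across, 50 mm tall, beyond the jig; leave it alone.
- pot_mid (a point): Middle of a small dark steel pot, 64 mm across, 40 mm tall; leave it alone.
- driver_grip (a point): Handle of a green screwdriver, 160 mm long, lying on the bench; leave it alone.

How it is judged:
On the way, in this order (a step that is already met when the one before it is completed fails the run):
1. the lid is swung down onto the sprung contacts (value of joint lid below 0.11 rad), for 0.2 s.
2. the yellow-knobbed pin is through the lid and into the base hole (value of joint lid below 0.11 rad and z of pin_tip in the frame of base_hole below -0.008 m and horizontal distance between pin_tip and base_hole below 0.004 m), for 0.1 s.
At the end, for the whole second after the job is handed in: The lid is pressed fully shut (within 0.02 rad, about 3 mm at the pin), the yellow-knobbed pin stands upright (within 0.12 rad) through the lid in the base hole with its collar on the lid (within 3 mm), and the robot is still holding it, pushing on the pin or the lid (over 2 N) (value of joint lid below 0.02 rad and z of pin_collar in the frame of base_hole below 0.0155 m and z of pin_tip in the frame of base_hole below -0.025 m and horizontal distance between pin_tip and base_hole below 0.004 m and angle between the z axis of pin_knob and the z axis of base_hole, either way round below 0.12 rad and (contact force between any of the arm, the fingers and pin above 2 N or contact force between any of the arm, the fingers and lid above 2 N)); the arm keeps its last pose, push and grip.
It fails at once if the black-knobbed pin is disturbed (distance of spare_knob from where it was at the start of the episode above 0.02 m).
It fails at once if the jar is disturbed (distance of jar_mid from where it was at the start of the episode above 0.03 m).
It fails at once if the pot is disturbed (distance of pot_mid from where it was at the start of the episode above 0.03 m).
It fails at once if the screwdriver is disturbed (distance of driver_grip from where it was at the start of the episode above 0.03 m).
It also fails if it takes over 51 s, if anything falls off the work surface, if the arm or the gripper's body presses on something with over 40 N, if the wrist force passes 120 N, or if a joint passes its speed limit or range.

## Robot

A 6-joint arm with a two-finger parallel gripper is mounted at the origin on the work surface. World frame = base frame: x ahead of the robot, y to its left, z up, the work surface at z = 0. Lengths are in m, angles in rad, forces in N, time in s.
With the tool pointing down it reaches from about 0.375 to 0.975 m from the base axis. Payload 3.8 kg.
Tool frame: the origin (TCP) lies between the finger pads; the fingertips stand 22 mm ahead of it and the grasp point (between the pads) lies 3 mm ahead of it; z points along the fingers, y is the direction in which the jaws open and shut (so a half turn about z gives the same grasp; the last joint's range is limited). The gripper opens to 85 mm and grips with 20 to 120 N. Pads are 22 mm wide; open, the fingers measure 114 mm over their backs; the gripper's body (76 mm by 85 mm) begins 54 mm behind the grasp point. The pads swing forward as they close: fully open they stand 13 mm farther back than shut.
Start: joints at [-1.375, 0.264, 1.604, -0, 1.274, -0.037], TCP at [0.156, -0.657, 0.253] pointing down, gripper open.
Joint ranges: [-2.63, 2.63], [-0.94, 2.18], [0.31, 2.57], [-1.31, 4.45], [0, 2.66], [-2.55, 2.55]. Speed limits (rad/s): [2.57, 2.57, 3.14, 3.14, 3.14, 3.14].

## Interface

Orientations are given as a unit quaternion [w, x, y, z].
In Python, from workcell import arm gives the robot as it stands.
- The arm moves only by the tool servo_tool, never from a script. Its arguments are lists of equal length, an entry for each row: "rotation": the turn, a rotation vector about the tool's x, y, z in units of 5 degrees (1.0 is 5 degrees), a list of three; "delta_pos": the shift along the tool's x, y, z in units of 50 mm (1.0 is 50 mm), a list of three; "claw": the finger opening in mm, from 0 to 85.4. In form: {"rotation": [[wx, wy, wz], ...], "delta_pos": [[dx, dy, dz], ...], "claw": [claw, ...]}. A call has 1 to 12 rows; each row shifts and turns the commanded pose from where the row before left it, along the tool's axes as they then stand; what a row does not reach is not made up. A row lasts 1/10 s, in which the tool goes at most 50 mm and 8.59 degrees, less where a joint would pass 70% of its speed; a pose out of reach is approached as far as the arm can. A call is refused whole if a number of a shift passes 1 or a number of a turn 1, either way. A call with a gripper value outside its range is refused whole. The fingers move at their own pace and stop on an object; the grip force is fixed at half the most. Time passes only in rows, so rows that do not move let the fingers close. It gives the time, the measured TCP pose, the force and the opening at its end, in the units of the state.
- arm.observe(): the state, without advancing time (a new reading comes with each control period).
- arm.get_image(name): name is "side" or "top" or "wrist"; returns a dict with "color" (480x640x3 uint8, red, green, blue), "mtx" (3x3 intrinsics, pixels), "R" (3x3) and "t" (3): a world point X has camera coordinates R X + t. Camera axes: x right, y down, z forward; pixel columns grow to the right and rows downward; lengths in m; the calibration is good to about 2 mm. A picture is of the moment at which its call begins. There is no depth.
- arm.close_job(): hands the job in, once; it reports no verdict.
Trained networks look in a picture, given as the dict that the camera call returned (one of the last four; its "shot" number tells which), for a name from the list of things; names that differ only in an ending like _2 or _b are one class to them, and where a whole thing is asked for, a point or a joint stands for the part that bears it (a point fixed in the world has none). Each returns a list of dicts, best first, with "p" (0 to 1); they miss things now and then, are a little off and sometimes report something else, mostly with a low value. They report only what shows in the picture. A call takes as long as a camera call.
- arm.spot_in(picture, target): "bbox" ([left, top, right, bottom] in pixels, round what is visible of it).
- arm.outline_of(picture, target): "pixels" (480x640 bool, what is visible of it) and "bbox" ([left, top, right, bottom] in pixels, round what is visible of it).
The state is a dict: "time_s": time; "joint_pos": joint angles; "qd": joint speeds; "tau": joint torques, N m; "position": TCP position; "orientation": TCP orientation; "force": force on the tool from outside, world axes, zero at the start; "moment": the same for the moment, N m; "opening": finger opening in m.
Only numpy, scipy, OpenCV 4.12 (cv2) and the standard library are available. Lean on these libraries where they do the work, as an engineer would, in place of code of your own. Each camera call takes 0.05 s, during which the arm holds its last target.

## Working session

There is one attempt and no reset: what is moved stays moved. The work goes in short steps, Python scripts to look and compute and a tool call to move; the robot and the scene stay as the last step left them, time stands still between calls to the robot, and variables do not carry over. Pictures are saved under pics/ and viewed, and the job is handed in when it is done.

Besides the shell and the picture viewer there is one more tool, called after "Request:" as name(argument=value, ...) on one line, values as JSON. servo_tool: Moves the arm, as the interface text tells. Its arguments: {"type":"object","properties":{"rotation":{"type":"array"},"delta_pos":{"type":"array"},"claw":{"type":"array"}},"required":["rotation","delta_pos","claw"]}

```bash
mkdir -p pics; ls
python3 - <<'E'
from workcell import arm
import cv2
print(arm.observe())
for n in ["side","top"]:
    im=arm.get_image(n); cv2.imwrite(f"pics/{n}0.png",im["color"][:,:,::-1]); print(n,im["mtx"].tolist(),im["R"].tolist(),im["t"].tolist())
    for t in ["lid","jig","pin_knob","spare_knob","rack","jar_mid","pot_mid","driver_grip"]:
        r=arm.spot_in(im,t); print(t,[(x["bbox"],round(x["p"],2)) for x in r[:2]])
print(arm.observe()["time_s"])
E
```

```text
pics
{'time_s': 0.0, 'joint_pos': array([-1.37490145e+00,  2.64726255e-01,  1.60539067e+00, -2.44220154e-05,
        1.27369531e+00, -3.68786119e-02]), 'qd': array([ 8.44037690e-05, -3.78982471e-04,  1.10094505e-03, -1.40234847e-03,
        2.70181197e-03, -4.28961630e-05]), 'tau': array([ 2.15924527e-03, -5.15109408e+01, -3.67311680e+01,  3.14276267e-04,
        1.28165595e-02, -3.93002750e-06]), 'position': array([ 0.15557772, -0.65611828,  0.25197109]), 'orientation': array([-1.10536029e-03,  9.93233677e-01,  1.16127652e-01, -9.97798383e-05]), 'force': array([ 0.47682871,  0.87426122, -0.4775481 ]), 'moment': array([ 0.01198866,  0.00392904, -0.02788461]), 'opening': 0.08560326240425772}
side [[453.39425467431033, 0.0, 320.6557619665811], [0.0, 453.39425467431033, 242.8047251122229], [0.0, 0.0, 1.0]] [[-0.9628390557669855, -0.26954823530599814, -0.01687310087572124], [-0.15022746166564324, 0.5864434373903591, -0.7959370606419066], [0.22443854938766136, -0.763824484803415, -0.6051441927041521]] [0.5923383877926148, 0.14184607801950802, 0.6718539325555974]
lid [([370.6, 122.6, 424.2
[... 552 characters left out ...]
470837, -0.9996503681506826, 0.003573682698600706], [-0.9790637834074561, 0.024936929618607308, -0.20202043847362158], [0.20186068902018392, -0.008791529866934574, -0.9793747858868411]] [0.019087775810730543, 0.6100208766557904, 0.8028582192245792]
lid [([371.0, 251.4, 464.5, 332.9], 0.74)]
jig [([350.0, 211.6, 467.1, 338.1], 0.86)]
pin_knob [([202.1, 251.0, 226.7, 270.2], 0.85)]
spare_knob [([254.5, 257.0, 271.9, 277.5], 0.7)]
rack [([196.9, 249.3, 284.0, 287.3], 0.71), ([206.2, 253.0, 225.2, 270.7], 0.44)]
jar_mid [([216.4, 161.2, 247.2, 193.1], 0.95)]
pot_mid [([405.0, 147.9, 441.9, 187.5], 0.68)]
driver_grip [([264.0, 162.8, 353.1, 181.7], 0.55), ([197.0, 249.5, 283.0, 285.1], 0.38)]
0.9
```

View pics/side0.png

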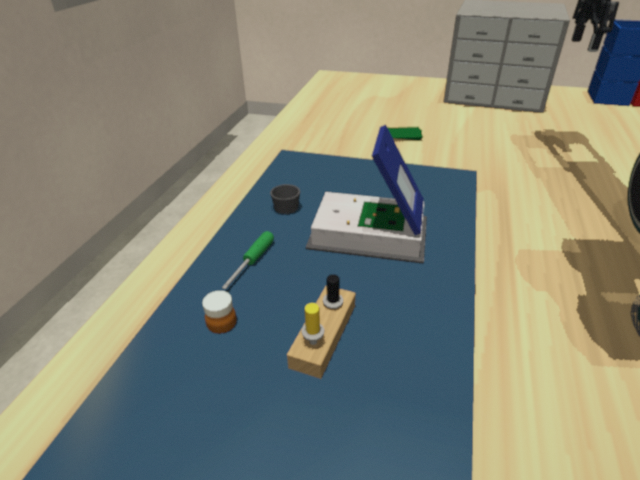

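View pics/top0.png

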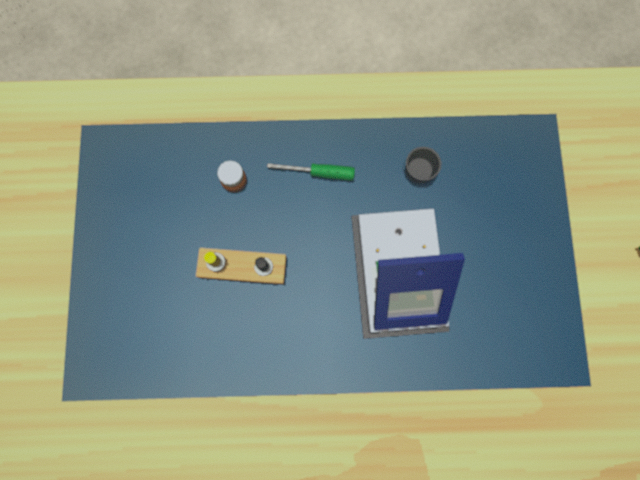

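Run:
```python
import cv2
a=cv2.imread("pics/top0.png");b=cv2.imread("pics/side0.png")
cv2.imwrite("pics/topc.png",cv2.resize(a[195:345,340:490],None,fx=4,fy=4,interpolation=cv2.INTER_CUBIC))
cv2.imwrite("pics/sidec.png",cv2.resize(b[115:265,290:440],None,fx=4,fy=4,interpolation=cv2.INTER_CUBIC))
cv2.imwrite("pics/pinc.png",cv2.hconcat([cv2.resize(a[235:295,190:290],None,fx=4,fy=4,interpolation=cv2.INTER_CUBIC),cv2.resize(b[270:380,270:370],(400,440),interpolation=cv2.INTER_CUBIC)[60:300]]))
```

```text
(no output)
```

View pics/topc.png

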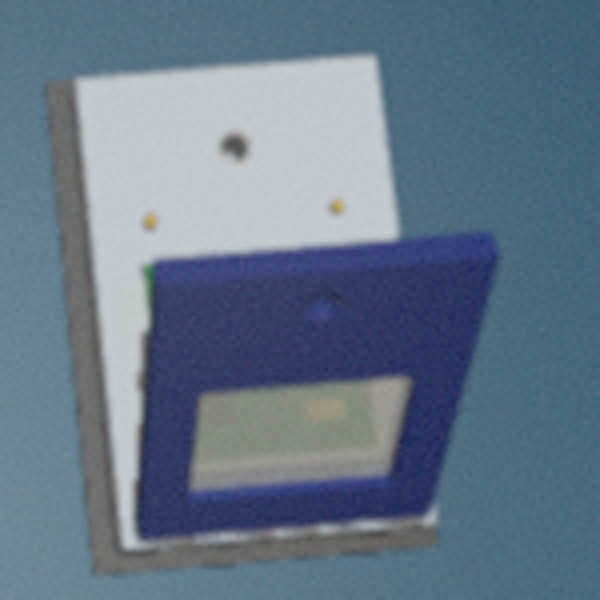

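View pics/sidec.png

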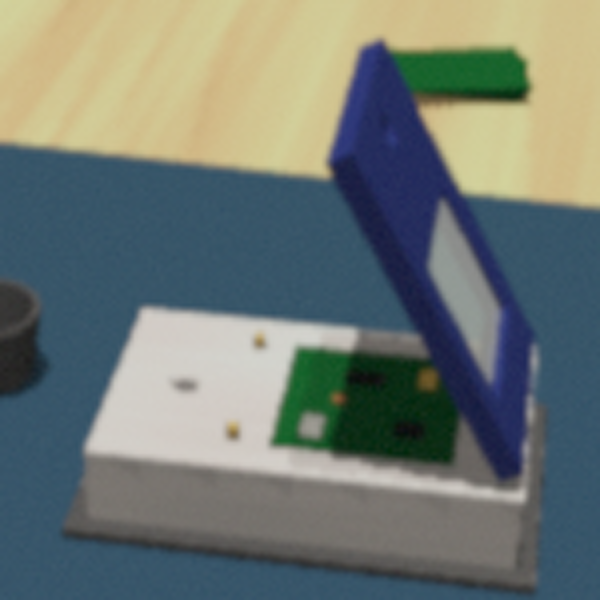

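View pics/pinc.png

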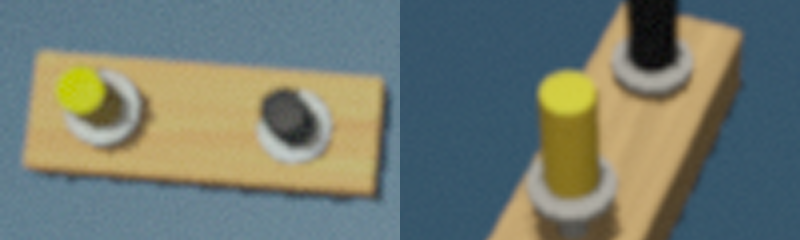

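```bash
cat > h.py <<'E'
import numpy as np
C={'side':([[453.39425467431033,0,320.6557619665811],[0,453.39425467431033,242.8047251122229],[0,0,1]],[[-0.9628390557669855,-0.26954823530599814,-0.01687310087572124],[-0.15022746166564324,0.5864434373903591,-0.7959370606419066],[0.22443854938766136,-0.763824484803415,-0.6051441927041521]],[0.5923383877926148,0.14184607801950802,0.6718539325555974]),
'top':([[514.448215905871,0,320.3964664434959],[0,514.448215905871,236.32965523729263],[0,0,1]],[[-0.026198668824470837,-0.9996503681506826,0.003573682698600706],[-0.9790637834074561,0.024936929618607308,-0.20202043847362158],[0.20186068902018392,-0.008791529866934574,-0.9793747858868411]],[0.019087775810730543,0.6100208766557904,0.8028582192245792])}
C={k:tuple(map(np.array,v)) for k,v in C.items()}
def proj(c,X):
    K,R,t=c; p=K@(R@np.array(X)+t); return p[:2]/p[2]
def onz(c,uv,z):
    K,R,t=c; d=R.T@np.linalg.solve(K,[uv[0],uv[1],1.]); o=-R.T@t; return o+d*(z-o[2])/d[2]
def tri(L):
    A=[];b=[]
    for c,uv in L:
        K,R,t=c; d=R.T@np.linalg.solve(K,[uv[0],uv[1],1.]); d/=np.linalg.norm(d);o=-R.T@t
        P=np.eye(3)-np.outer(d,d);A.append(P);b.append(P@o)
    return np.linalg.lstsq(np.vstack(A),np.hstack(b),rcond=None)[0]
E
python3 - <<'E'
from h import *
np.set_printoptions(precision=4,suppress=True)
T=lambda x,y:(340+x/4-.375,195+y/4-.375); S=lambda x,y:(290+x/4-.375,115+y/4-.375)
t,s=C['top'],C['side']
for n,a,b,z in [("hole",T(235,147),S(184,384),.045),("FL",T(77,77),S(88,452),.045),("FR",T(376,55),S(143,307),.045),("NL",T(125,548),S(527,497),.045),("yk",(210.1,256.9),(311.9,307.6),.097),("lidL",T(155,262),S(343,166),.2),("lidR",T(496,235),S(383,43),.2),("lidhole",T(321,308),S(391,136),.15)]:
    print(n,onz(t,a,z),onz(s,b,z),tri([(t,a),(s,b)]))
for n,p,z in[("ycol",(215.1,261.4),.053),("bk",(261.4,263.6),.097)]:print(n,onz(t,p,z))
for n,p in [("jar",(232,185)),("pot",(422,170)),("d1",(270,166)),("d2",(353,172))]:print(n,onz(t,p,.02))
E
```

```text
hole [ 0.6191 -0.1312  0.045 ] [ 0.6202 -0.1287  0.045 ] [ 0.6202 -0.1314  0.0431]
FL [ 0.6519 -0.0645  0.045 ] [ 0.6492 -0.0623  0.045 ] [ 0.6511 -0.0648  0.0433]
FR [ 0.6584 -0.1947  0.045 ] [ 0.6586 -0.194   0.045 ] [ 0.6587 -0.1948  0.0445]
NL [ 0.4509 -0.076   0.045 ] [ 0.4504 -0.0773  0.045 ] [ 0.4506 -0.0759  0.046 ]
yk [0.5741 0.1807 0.097 ] [0.5742 0.1835 0.097 ] [0.5747 0.1813 0.0946]
lidL [ 0.546  -0.0754  0.2   ] [ 0.54   -0.0681  0.2   ] [ 0.5439 -0.076   0.1963]
lidR [ 0.5525 -0.1953  0.2   ] [ 0.5442 -0.1935  0.2   ] [ 0.5485 -0.1955  0.1996]
lidhole [ 0.5349 -0.1424  0.15  ] [ 0.5386 -0.2042  0.15  ] [ 0.5304 -0.1358  0.1827]
ycol [0.5737 0.1814 0.053 ]
bk [0.5612 0.0988 0.097 ]
jar [0.7174 0.1597 0.02  ]
pot [ 0.7372 -0.1846  0.02  ]
d1 [0.7517 0.091  0.02  ]
d2 [ 0.7365 -0.0593  0.02  ]
```

Request:
servo_tool(rotation=[[0, 0, -1], [0, 0, -1], [0, 0, -1], [0, 0, -1], [0, 0, -1], [0, 0, -1], [0, 0, -1], [0, 0, -1], [0, 0, -1], [0, 0, -1], [0, 0, -1], [0, 0, -1]], delta_pos=[[0, 0, 0], [0, 0, 0], [0, 0, 0], [0, 0, 0], [0, 0, 0], [0, 0, 0], [0, 0, 0], [0, 0, 0], [0, 0, 0], [0, 0, 0], [0, 0, 0], [0, 0, 0]], claw=[0, 0, 0, 0, 0, 0, 0, 0, 0, 0, 0, 0])

```text
time_s: 2.1
position: [0.1557, -0.6568, 0.2533]
orientation: [0.0, 0.801, 0.599, 0.0]
force: [-0.0, 0.2, 0.6]
opening: -0.0003
```

Request:
servo_tool(rotation=[[0, 0, -1], [0, 0, -0.5], [0, 0, 0]], delta_pos=[[0, 0, 0], [0, 0, 0], [0, 0, 0]], claw=[0, 0, 0])

```text
time_s: 2.4
position: [0.1557, -0.6568, 0.2533]
orientation: [-0.0, 0.761, 0.648, -0.0]
force: [-0.3, -0.0, 0.2]
opening: 0.0002
```

```bash
cat >> h.py <<'E'
from scipy.spatial.transform import Rotation as Ro
def rot(o): return Ro.from_quat([o[1],o[2],o[3],o[0]])
def to(goal,st=None):
    if st is None:
        from workcell import arm; st=arm.observe()
    return rot(st["orientation"]).inv().apply(np.array(goal)-st["position"])/0.05
E
python3 - <<'E'
from h import *
from workcell import arm
np.set_printoptions(precision=3,suppress=True)
st=arm.observe();print(st["time_s"],st["position"],st["joint_pos"],rot(st["orientation"]).as_matrix())
print(to([.465,-.137,.25]))
R=rot(st["orientation"]).inv()
prev=np.array([.465,-.137,.25]); o=np.array([-.017,0,.022]);u=np.array([.9986,.053,0])
H=np.array([.4645,-.1387,.045])
for th in [None]+list(np.arange(1.05,.02,-.1))+[.03]:
    if th is None: p=np.array([.465,-.137,.205])
    else: 
        r=.145;s,c=np.sin(th),np.cos(th);p=H+u*(r*c-.0125*s-.017)+np.array([0,0,r*s+.0125*c+.022])
    print(th,p,R.apply(p-prev)/.05);prev=p
E
```

```text
2.4 [ 0.156 -0.657  0.253] [-1.375  0.264  1.604 -0.     1.274 -1.215] [[ 0.159  0.987 -0.   ]
 [ 0.987 -0.159  0.   ]
 [ 0.    -0.    -1.   ]]
[11.248  4.452  0.066]
None [ 0.465 -0.137  0.205] [-0.   0.   0.9]
1.05 [ 0.509 -0.136  0.199] [0.152 0.862 0.12 ]
0.9500000000000001 [ 0.522 -0.136  0.192] [0.054 0.252 0.136]
0.8500000000000001 [ 0.534 -0.135  0.184] [0.051 0.237 0.161]
0.7500000000000001 [ 0.545 -0.134  0.175] [0.048 0.22  0.184]
0.6500000000000001 [ 0.555 -0.134  0.165] [0.044 0.201 0.206]
0.5500000000000002 [ 0.564 -0.133  0.153] [0.039 0.18  0.225]
0.4500000000000002 [ 0.572 -0.133  0.141] [0.034 0.157 0.242]
0.3500000000000002 [ 0.579 -0.133  0.128] [0.029 0.133 0.257]
0.2500000000000002 [ 0.585 -0.132  0.115] [0.023 0.107 0.27 ]
0.15000000000000024 [ 0.589 -0.132  0.101] [0.017 0.08  0.279]
0.050000000000000266 [ 0.592 -0.132  0.087] [0.011 0.053 0.286]
0.03 [ 0.592 -0.132  0.084] [0.002 0.007 0.058]
```

Request:
servo_tool(rotation=[[0, 0, 0], [0, 0, 0], [0, 0, 0], [0, 0, 0], [0, 0, 0], [0, 0, 0], [0, 0, 0], [0, 0, 0], [0, 0, 0], [0, 0, 0], [0, 0, 0], [0, 0, 0]], delta_pos=[[0.94, 0.37, 0], [0.94, 0.37, 0], [0.94, 0.37, 0], [0.94, 0.37, 0], [0.94, 0.37, 0], [0.94, 0.37, 0], [0.94, 0.37, 0], [0.94, 0.37, 0], [0.94, 0.37, 0], [0.94, 0.37, 0], [0.94, 0.37, 0], [0.91, 0.38, 0]], claw=[0, 0, 0, 0, 0, 0, 0, 0, 0, 0, 0, 0])

```text
time_s: 3.6
position: [0.4628, -0.1398, 0.2538]
orientation: [0.001, 0.762, 0.648, 0.0]
force: [1.0, -1.2, 0.7]
opening: -0.0003
```

Request:
servo_tool(rotation=[[0, 0, 0], [0, 0, 0], [0, 0, 0], [0, 0, 0]], delta_pos=[[0, 0, 0], [0, 0, 0.45], [0, 0, 0.45], [0, 0, 0]], claw=[0, 0, 0, 0])

```text
time_s: 4.0
position: [0.4595, -0.1412, 0.2051]
orientation: [-0.003, 0.762, 0.648, -0.002]
force: [-0.3, 0.6, 0.0]
opening: 0.0004
```

Run:
```python
from h import *
from workcell import arm
import cv2
st=arm.observe();print(st["time_s"],st["position"],st["force"])
im=arm.get_image("side");cv2.imwrite("pics/s1.png",cv2.resize(im["color"][60:300,260:560,::-1],None,fx=2.5,fy=2.5))
```

```text
4.0 [ 0.4595223  -0.14120405  0.20510637] [-0.28072194  0.63741317  0.01154453]
```

View pics/s1.png

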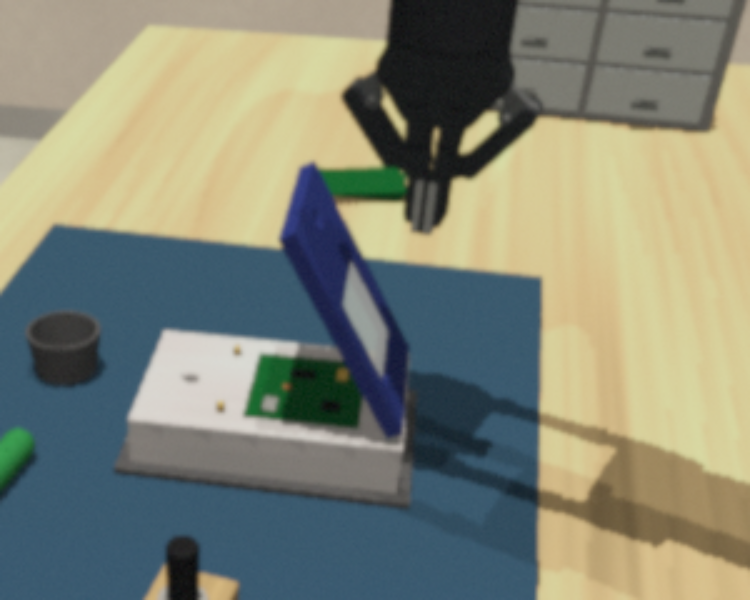

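Request:
servo_tool(rotation=[[0, 0, 0], [0, 0, 0], [0, 0, 0], [0, 0, 0], [0, 0, 0], [0, 0, 0], [0, 0, 0], [0, 0, 0], [0, 0, 0], [0, 0, 0], [0, 0, 0]], delta_pos=[[0.07, 0.3, 0.03], [0.07, 0.3, 0.03], [0.07, 0.3, 0.03], [0.05, 0.1, 0.03], [0.05, 0.25, 0.14], [0.05, 0.24, 0.16], [0.05, 0.22, 0.18], [0.04, 0.2, 0.2], [0.04, 0.18, 0.22], [0.03, 0.16, 0.24], [0, 0, 0]], claw=[0, 0, 0, 0, 0, 0, 0, 0, 0, 0, 0])

```text
time_s: 5.15
position: [0.5766, -0.1334, 0.1423]
orientation: [-0.002, 0.761, 0.649, -0.001]
force: [-0.5, -1.1, 0.6]
opening: 0.0
```

Run:
```python
from h import *
from workcell import arm
import cv2
st=arm.observe();print(st["time_s"],st["position"],st["force"])
im=arm.get_image("side");cv2.imwrite("pics/s2.png",cv2.resize(im["color"][60:300,260:560,::-1],None,fx=2.5,fy=2.5))
```

```text
5.15 [ 0.57656248 -0.1334342   0.14229888] [-0.53185726 -1.09040259  0.63140393]
```

View pics/s2.png

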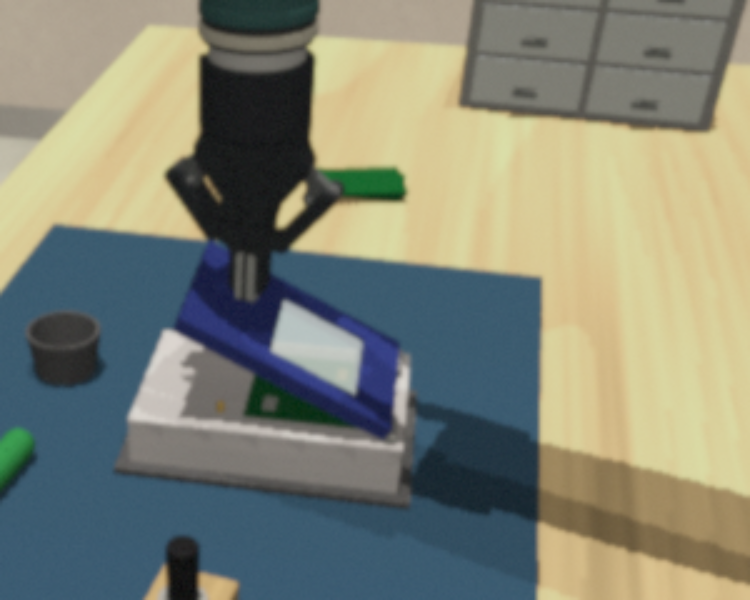

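Request:
servo_tool(rotation=[[0, 0, 0], [0, 0, 0], [0, 0, 0], [0, 0, 0], [0, 0, 0], [0, 0, 0], [0, 0, 0], [0, 0, 0]], delta_pos=[[0, 0.1, 0.25], [0, 0.08, 0.25], [0, 0.06, 0.25], [0, 0.05, 0.2], [0, 0, 0.14], [0, 0, 0.08], [0, 0, 0], [0, 0, 0]], claw=[0, 0, 0, 0, 0, 0, 0, 0])

```text
time_s: 6.0
position: [0.5915, -0.1363, 0.087]
orientation: [-0.0, 0.761, 0.648, -0.0]
force: [-1.3, 0.2, 1.1]
opening: 0.0002
```

Run:
```python
from h import *
from workcell import arm
import cv2
st=arm.observe();print(st["time_s"],st["position"],st["force"])
im=arm.get_image("side");cv2.imwrite("pics/s3.png",cv2.resize(im["color"][60:300,260:560,::-1],None,fx=2.5,fy=2.5))
```

```text
6.0 [ 0.59146913 -0.13625596  0.08700001] [-1.34563427  0.17031944  1.11862694]
```

View pics/s3.png

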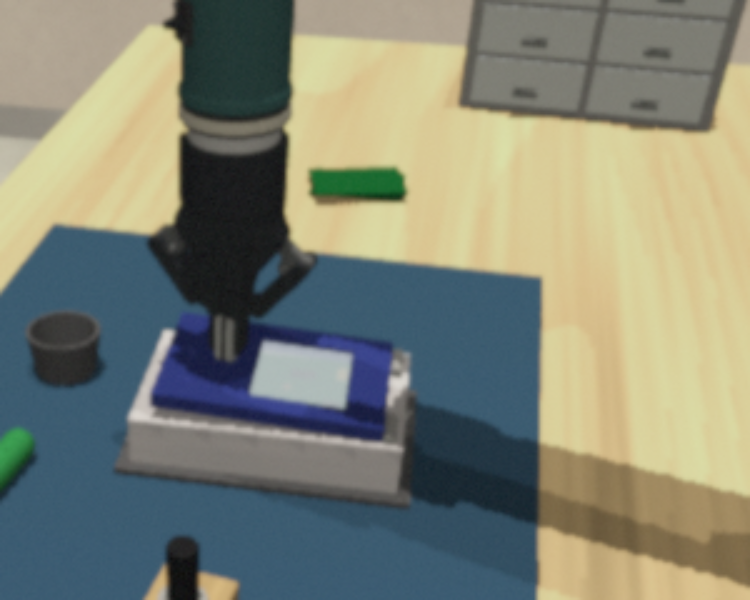

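Request:
servo_tool(rotation=[[0, 0, 0], [0, 0, 0], [0, 0, 0], [0, 0, 0]], delta_pos=[[0, 0, 0.08], [0, 0, 0.06], [0, 0, 0], [0, 0, 0]], claw=[0, 0, 0, 0])

```text
time_s: 6.45
position: [0.5925, -0.1363, 0.0806]
orientation: [0.001, 0.761, 0.648, 0.001]
force: [-0.1, 1.1, 4.7]
opening: -0.0001
```

Request:
servo_tool(rotation=[[0, 0, 0], [0, 0, 0], [0, 0, 0], [0, 0, 0], [0, 0, 0], [0, 0, 0], [0, 0, 0], [0, 0, 0], [0, 0, 0], [0, 0, 0], [0, 0, 0], [0, 0, 0]], delta_pos=[[0, 0, -0.4], [0, 0, -0.8], [0, 0, -0.8], [0.78, -0.172, 0], [0.78, -0.172, 0], [0.78, -0.172, 0], [0.78, -0.172, 0], [0.78, -0.172, 0], [0.78, -0.172, 0], [0.78, -0.172, 0], [0.76, -0.172, 0], [0, 0, 0]], claw=[0, 0, 0, 50, 50, 50, 50, 50, 50, 50, 50, 50])

```text
time_s: 7.65
position: [0.5725, 0.1859, 0.1794]
orientation: [-0.001, 0.76, 0.65, 0.0]
force: [0.6, -0.6, -0.1]
opening: 0.0501
```

Run:
```python
from h import *
from workcell import arm
import cv2
np.set_printoptions(precision=4,suppress=True)
st=arm.observe();print(st["time_s"],st["position"],st["joint_pos"])
im=arm.get_image("side");cv2.imwrite("pics/s4.png",im["color"][:,:,::-1])
im=arm.get_image("wrist");cv2.imwrite("pics/w4.png",im["color"][:,:,::-1])
print(im["mtx"].tolist(),im["R"].tolist(),im["t"].tolist())
print(arm.spot_in(im,"pin_knob"))
im2=arm.get_image("top");cv2.imwrite("pics/t4.png",im2["color"][:,:,::-1])
c=(im["mtx"],im["R"],im["t"])
print(proj(c,[.574,.182,.097]),proj(c,[.6193,-.1305,.06]))
```

```text
7.65 [0.5725 0.1859 0.1794] [0.2717 0.1834 1.8426 0.0017 1.1154 0.4265]
[[341.4600282123355, 0.0, 317.95021132008947], [0.0, 341.4600282123355, 237.6002601407306], [0.0, 0.0, 1.0]] [[0.9878769914678074, -0.15523806695147208, -0.0004385176005068224], [-0.14943794154960033, -0.9517245520450688, 0.26812064198795527], [-0.04203987813890404, -0.26480468198992496, -0.9633852443556955]] [-0.5381007777134463, 0.2444232903089384, 0.38001983865859074]
[{'bbox': [300.8, 215.8, 338.8, 270.1], 'p': 0.64}]
[318.9778 255.8326] [414.9186 539.235 ]
```

View pics/s4.png

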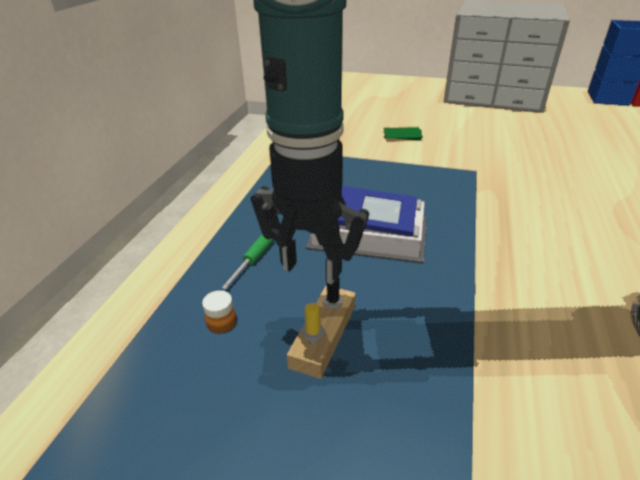

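View pics/w4.png

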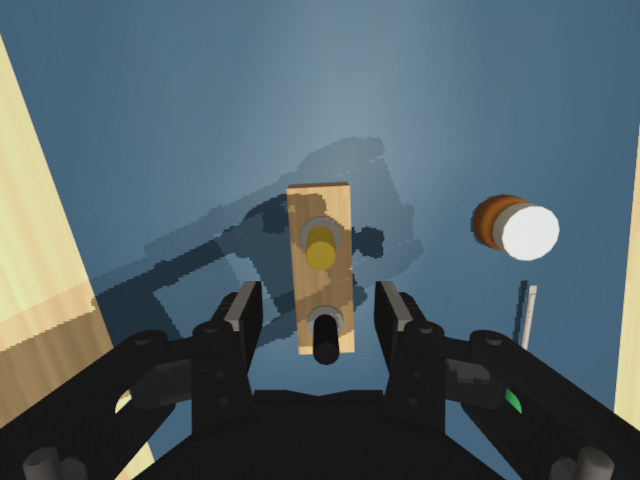

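View pics/t4.png

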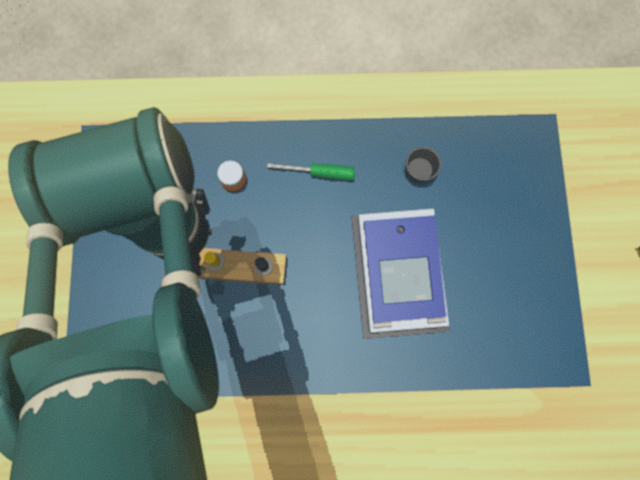

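Run:
```python
from h import *
from workcell import arm
import cv2
np.set_printoptions(precision=4,suppress=True)
w=([[341.4600282123355,0,317.95021132008947],[0,341.4600282123355,237.6002601407306],[0,0,1]],[[0.9878769914678074,-0.15523806695147208,-0.0004385176005068224],[-0.14943794154960033,-0.9517245520450688,0.26812064198795527],[-0.04203987813890404,-0.26480468198992496,-0.9633852443556955]],[-0.5381007777134463,0.2444232903089384,0.38001983865859074])
w=tuple(map(np.array,w))
print(onz(w,(320.5,253.5),.097))
a=cv2.imread("pics/t4.png")
cv2.imwrite("pics/t4c.png",cv2.resize(a[200:340,345:465],None,fx=4,fy=4,interpolation=cv2.INTER_CUBIC))
cv2.imwrite("pics/w4c.png",cv2.resize(cv2.imread("pics/w4.png")[200:300,270:370],None,fx=5,fy=5,interpolation=cv2.INTER_CUBIC))
print(arm.observe()["position"],to([.5742,.182,.1794]))
```

```text
[0.5752 0.1834 0.097 ]
[0.573  0.1808 0.1793] [ 0.0272  0.0193 -0.0016]
```

View pics/t4c.png

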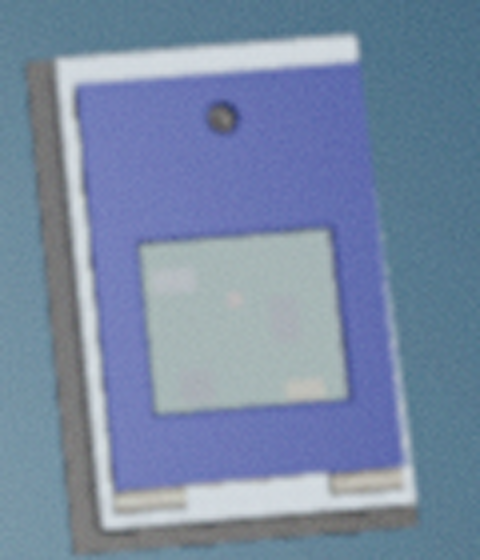

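View pics/w4c.png

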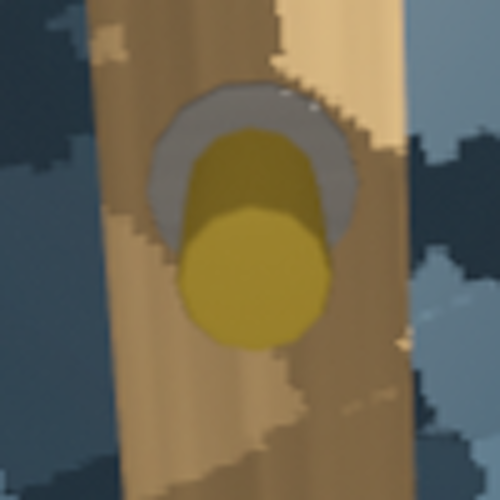

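Request:
servo_tool(rotation=[[0, 0, 0], [0, 0, 0], [0, 0, 0], [0, 0, 0], [0, 0, 0], [0, 0, 0], [0, 0, 0]], delta_pos=[[0.03, 0.03, 0], [0, 0, 0.5], [0, 0, 0.5], [0, 0, 0.4], [0, 0, 0.3], [0, 0, 0.2], [0, 0, 0]], claw=[50, 50, 50, 50, 50, 50, 50])

```text
time_s: 8.55
position: [0.5741, 0.1821, 0.0832]
orientation: [-0.001, 0.762, 0.648, -0.001]
force: [0.6, -0.1, -0.4]
opening: 0.0502
```

Run:
```python
from h import *
from workcell import arm
import cv2
np.set_printoptions(precision=4,suppress=True)
print(onz(C['top'],(400.1,228.9),.067))
im=arm.get_image("side");cv2.imwrite("pics/s5.png",cv2.resize(im["color"][200:400,240:400,::-1],None,fx=3,fy=3))
im=arm.get_image("wrist");cv2.imwrite("pics/w5.png",im["color"][:,:,::-1])
print(arm.observe()["position"],to([.5745,.182,.083]))
```

```text
[ 0.6186 -0.1307  0.067 ]
[0.5755 0.1828 0.0853] [-0.0199 -0.017   0.046 ]
```

View pics/s5.png

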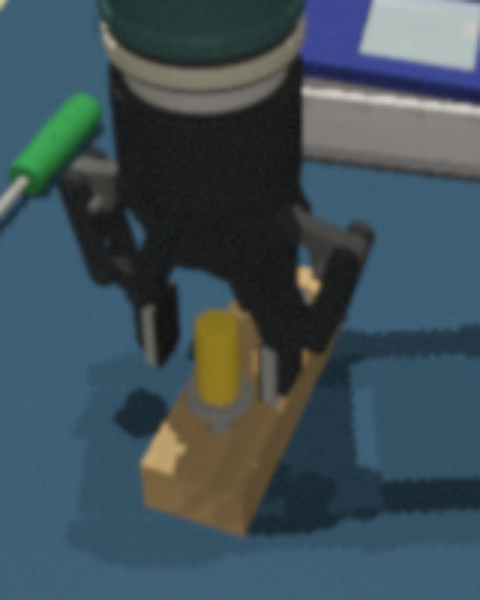

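View pics/w5.png

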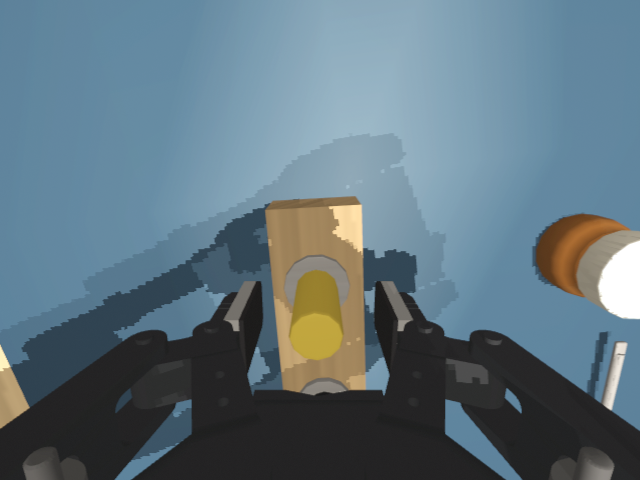

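Knob at (317,340) lies centred between the jaws (262 to 376), well aligned. Close.

Request:
servo_tool(rotation=[[0, 0, 0], [0, 0, 0], [0, 0, 0], [0, 0, 0], [0, 0, 0], [0, 0, 0]], delta_pos=[[0, 0, 0], [0, 0, 0], [0, 0, 0], [0, 0, 0], [0, 0, 0], [0, 0, 0]], claw=[15, 10, 10, 10, 10, 10])

```text
time_s: 9.25
position: [0.5754, 0.1834, 0.0861]
orientation: [0.0, 0.761, 0.648, 0.001]
force: [-2.2, 0.6, 6.4]
opening: 0.0184
```

Request:
servo_tool(rotation=[[0, 0, 0], [0, 0, 0], [0, 0, 0], [0, 0, 0], [0, 0, 0], [0, 0, 0], [0, 0, 0]], delta_pos=[[0, 0, -0.1], [0, 0, -0.2], [0, 0, -0.3], [0, 0, -0.5], [0, 0, -0.5], [0, 0, -0.4], [0, 0, 0]], claw=[10, 10, 10, 10, 10, 10, 10])

```text
time_s: 9.95
position: [0.5777, 0.1836, 0.19]
orientation: [0.002, 0.761, 0.648, 0.004]
force: [0.5, 0.7, -0.5]
opening: 0.0186
```

Run:
```python
from h import *
from workcell import arm
import cv2
np.set_printoptions(precision=4,suppress=True)
im=arm.get_image("side");cv2.imwrite("pics/s6.png",cv2.resize(im["color"][180:380,240:400,::-1],None,fx=3,fy=3))
st=arm.observe();print(st["position"],st["opening"],to([.6188,-.1305,.195]))
```

```text
[0.5764 0.1833 0.1877] 0.01830995725313313 [-6.0605  1.8363 -0.1501]
```

View pics/s6.png

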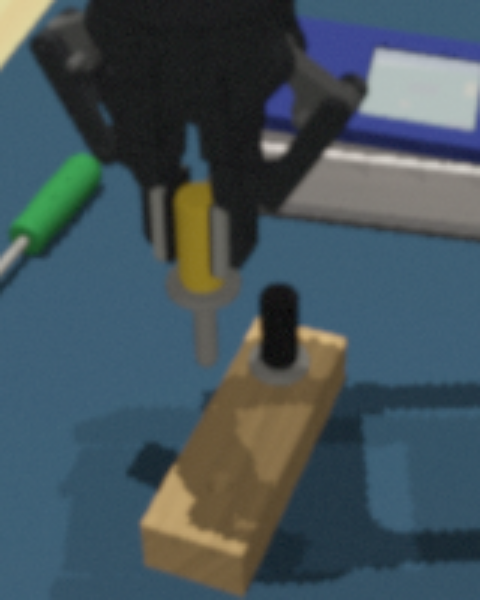

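Request:
servo_tool(rotation=[[0, 0, 0], [0, 0, 0], [0, 0, 0], [0, 0, 0], [0, 0, 0], [0, 0, 0], [0, 0, 0], [0, 0, 0], [0, 0, 0], [0, 0, 0], [0, 0, 0], [0, 0, 0]], delta_pos=[[0, 0, -0.3], [-0.3, 0.1, 0], [-0.66, 0.2, 0], [-0.7, 0.21, 0], [-0.75, 0.22, 0], [-0.75, 0.22, 0], [-0.75, 0.22, 0], [-0.75, 0.22, 0], [-0.7, 0.22, 0], [-0.4, 0.13, 0], [-0.3, 0.1, 0], [0, 0, 0]], claw=[10, 10, 10, 10, 10, 10, 10, 10, 10, 10, 10, 10])

```text
time_s: 11.2
position: [0.6171, -0.1332, 0.199]
orientation: [-0.0, 0.762, 0.647, -0.001]
force: [0.3, 0.2, -0.8]
opening: 0.0187
```

Request:
servo_tool(rotation=[[0, 0, 0], [0, 0, 0], [0, 0, 0]], delta_pos=[[0, 0, 0.3], [0, 0, 0], [0, 0, 0]], claw=[10, 10, 10])

```text
time_s: 11.5
position: [0.6165, -0.1293, 0.1832]
orientation: [-0.001, 0.761, 0.649, -0.001]
force: [0.7, -0.7, -1.2]
opening: 0.0186
```

```bash
cat > look.py <<'E'
from h import *
from workcell import arm
import cv2,sys,pickle
np.set_printoptions(precision=4,suppress=True)
n=sys.argv[1]
d={}
for c,(y0,y1,x0,x1,f) in {"side":(120,270,280,430,4),"top":(180,330,340,490,4),"wrist":(180,480,200,440,2)}.items():
    im=arm.get_image(c); d[c]={k:im[k] for k in("mtx","R","t","color")}
    cv2.imwrite(f"pics/{c}{n}.png",cv2.resize(im["color"][y0:y1,x0:x1,::-1],None,fx=f,fy=f,interpolation=cv2.INTER_CUBIC))
st=arm.observe();d["st"]=st
pickle.dump(d,open(f"d{n}.pkl","wb"))
print(st["time_s"],st["position"],st["orientation"],st["opening"],st["force"])
E
python3 look.py 7
```

```text
11.65 [ 0.6176 -0.1299  0.1849] [0.     0.7609 0.6489 0.0001] 0.018566692786550452 [ 0.2966  0.5076 -0.1053]
```

View pics/side7.png

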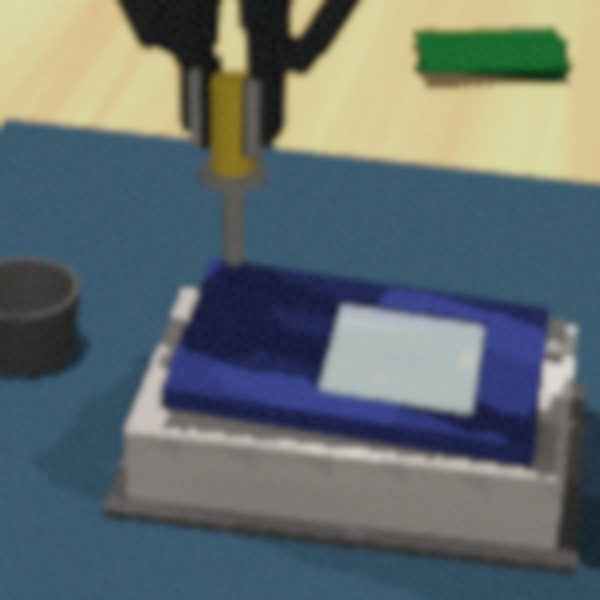

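View pics/top7.png

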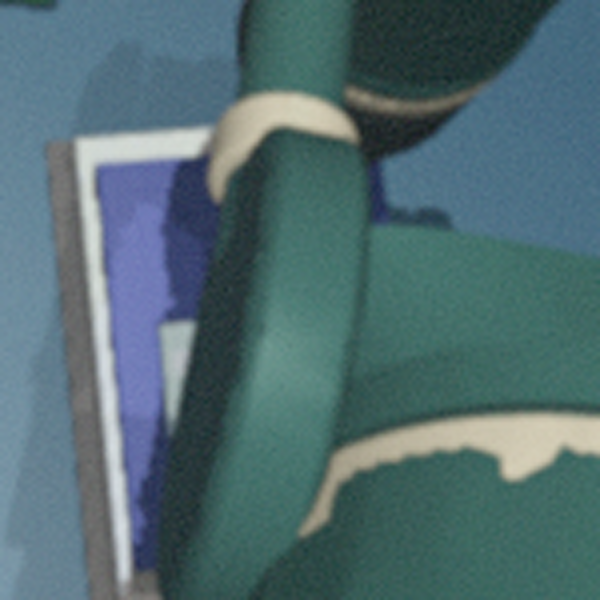

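View pics/wrist7.png

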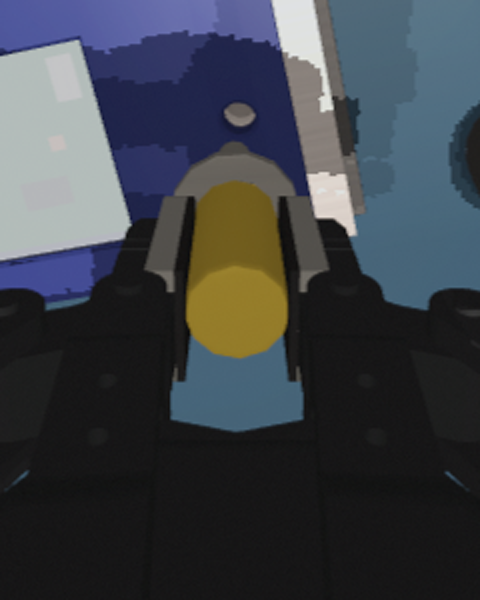

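Run:
```python
from h import *
import pickle
np.set_printoptions(precision=4,suppress=True)
d=pickle.load(open("d7.pkl","rb"));w=tuple(np.array(d["wrist"][k]) for k in("mtx","R","t"))
f=lambda x,y:(200+x/2-.25,180+y/2-.25)
S=lambda x,y:(280+x/4-.375,120+y/4-.375)
P=d["st"]["position"]
print("hole wrist",onz(w,f(239,114),.0668), proj(w,[.6188,-.1305,.0668]))
X=P.copy();X[2]-=.0107
for n,dz in[("top",.022),("coltop",-.022),("colbot",-.026),("tip",-.07)]:
    Y=X+[0,0,dz]; p=proj(w,Y);q=proj(C['side'],Y);print(n,Y,((p-[200,180])+.25)*2,((q-[280,120])+.375)*4)
print(onz(w,f(237,311),X[2]+.022),onz(C['side'],S(231,75),X[2]+.022),onz(C['side'],S(234,262),X[2]-.07))
```

```text
hole wrist [ 0.6194 -0.1288  0.0668] [318.7348 239.0605]
top [ 0.6176 -0.1299  0.1962] [232.1884 311.0983] [231.4838  72.4938]
coltop [ 0.6176 -0.1299  0.1522] [233.3667 212.6441] [230.9369 163.8614]
colbot [ 0.6176 -0.1299  0.1482] [233.4447 206.1331] [230.8889 171.8733]
tip [ 0.6176 -0.1299  0.1042] [234.115  150.1291] [230.3795 256.981 ]
[ 0.6185 -0.13    0.1962] [ 0.6172 -0.1274  0.1962] [ 0.6149 -0.1258  0.1042]
```

Request:
servo_tool(rotation=[[0, 0, 0], [0, 0, 0], [0, 0, 0], [0, 0, 0], [0, 0, 0]], delta_pos=[[0, 0.03, 0.2], [0, 0, 0.2], [0, 0, 0.1], [0, 0, 0], [0, 0, 0]], claw=[10, 10, 10, 10, 10])

```text
time_s: 12.15
position: [0.6187, -0.1311, 0.1593]
orientation: [-0.0, 0.761, 0.648, -0.0]
force: [0.2, 0.1, 0.3]
opening: 0.0185
```

```bash
python3 - <<'E'
from h import *
from workcell import arm
np.set_printoptions(precision=4,suppress=True)
import cv2
for i in range(3):
    im=arm.get_image("wrist"); print(arm.observe()["position"],arm.observe()["orientation"],proj((im["mtx"],im["R"],im["t"]),[.619,-.130,.0668]))
E
python3 look.py 8
```

```text
[ 0.6191 -0.1312  0.1598] [ 0.      0.7614  0.6483 -0.    ] [316.6755 247.1509]
[ 0.6192 -0.1312  0.16  ] [0.0002 0.7614 0.6483 0.0002] [316.0581 246.8651]
[ 0.6193 -0.1312  0.1602] [0.0003 0.7614 0.6483 0.0002] [315.7002 246.6936]
12.45 [ 0.6192 -0.1312  0.1602] [0.0003 0.7614 0.6483 0.0002] 0.018460326084184606 [ 0.8534 -0.1512 -0.1565]
```

View pics/side8.png

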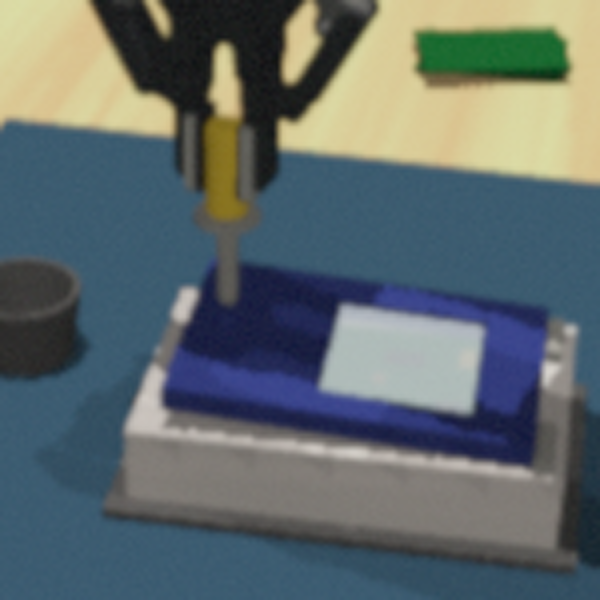

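View pics/wrist8.png

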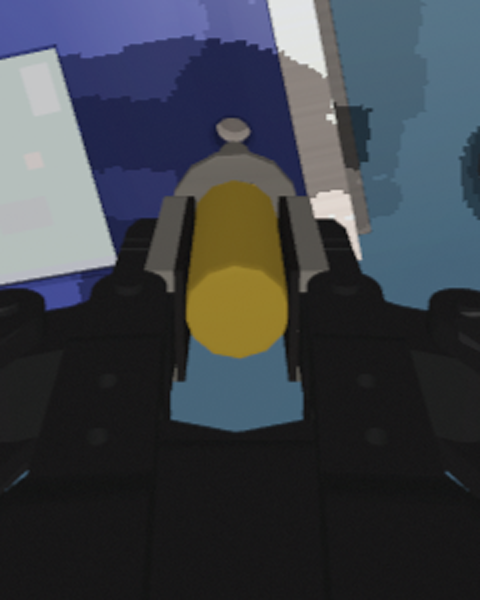

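```bash
python3 - <<'E'
from h import *
import pickle
np.set_printoptions(precision=4,suppress=True)
d=pickle.load(open("d8.pkl","rb"));w=tuple(np.array(d["wrist"][k]) for k in("mtx","R","t"))
f=lambda x,y:(200+x/2-.25,180+y/2-.25)
P=d["st"]["position"]
print("hole wrist",onz(w,f(233,130),.0668))
X=P.copy();X[2]-=.0107
for n,dz in[("top",.022),("colbot",-.026),("tip",-.07)]:
    Y=X+[0,0,dz]; p=proj(w,Y);q=proj(C['side'],Y);print(n,Y,((p-[200,180])+.25)*2,((q-[280,120])+.375)*4)
print("knobtop",onz(w,f(237.5,311),X[2]+.022),"tip",onz(w,f(234.5,150),X[2]-.07))
E
python3 - <<'E'
import cv2,pickle
d=pickle.load(open("d8.pkl","rb"))
im=d["wrist"]["color"][225:285,280:355,::-1]
cv2.imwrite("pics/w8c.png",cv2.resize(im,None,fx=8,fy=8,interpolation=cv2.INTER_CUBIC))
E
```

```text
hole wrist [ 0.6197 -0.1288  0.0668]
top [ 0.6192 -0.1312  0.1715] [230.5452 309.2552] [228.3356 122.7909]
colbot [ 0.6192 -0.1312  0.1235] [231.981  204.9545] [227.8616 218.4923]
tip [ 0.6192 -0.1312  0.0795] [232.7479 149.2418] [227.4552 300.5586]
knobtop [ 0.6204 -0.1317  0.1715] tip [ 0.6197 -0.1315  0.0795]
```

View pics/w8c.png

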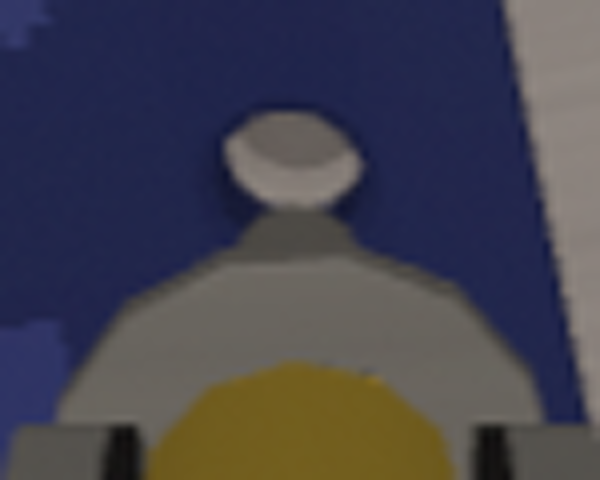

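Run:
```python
from h import *
import pickle
np.set_printoptions(precision=4,suppress=True)
d=pickle.load(open("d8.pkl","rb"));w=tuple(np.array(d["wrist"][k]) for k in("mtx","R","t"))
c=np.array([.6192,-.1305,.0668])
g=lambda p:(p-[280,225]+.44)*8
for cx,cy in[(.6192,-.1305),(.6192,-.1285)]:
  for z,n in((.0668,"lid outer"),(.0548,"lid inner"),(.045,"base")):
    P=np.array([g(proj(w,[cx+.006*np.cos(a),cy+.006*np.sin(a),z])) for a in np.arange(0,6.28,.1)])
    print(cx,cy,n,P.min(0),P.max(0))
X=d["st"]["position"].copy();X[2]-=.0807
P=np.array([g(proj(w,X+[.005*np.cos(a),.005*np.sin(a),.008])) for a in np.arange(0,6.28,.1)]);print("shank",P.min(0),P.max(0))
P=np.array([g(proj(w,X+[.016*np.cos(a),.016*np.sin(a),.044])) for a in np.arange(0,6.28,.1)]);print("collar bot",P.min(0),P.max(0))
```

```text
0.6192 -0.1305 lid outer [218.4176 111.4988] [364.3717 250.9835]
0.6192 -0.1305 lid inner [222.6483  73.6882] [361.4555 206.8991]
0.6192 -0.1305 base [225.8079  45.4685] [359.2777 173.9568]
0.6192 -0.1285 lid outer [214.3264  88.1483] [360.6256 228.2928]
0.6192 -0.1285 lid inner [218.7675  51.4062] [357.8868 185.2163]
0.6192 -0.1285 base [222.0834  23.9896] [355.8417 153.0335]
shank [225.3451 208.5426] [358.7437 334.8435]
collar bot [ 32.5247 216.5102] [546.2834 693.8773]
```

Request:
servo_tool(rotation=[[0, 0, 0], [0, 0, 0], [0, 0, 0], [0, 0, 0], [0, 0, 0], [0, 0, 0]], delta_pos=[[0.016, 0.004, 0], [0, 0, 0.15], [0, 0, 0.1], [0, 0, 0.1], [0, 0, 0.05], [0, 0, 0]], claw=[10, 10, 10, 10, 10, 10])

```text
time_s: 13.05
position: [0.6188, -0.1302, 0.1388]
orientation: [-0.001, 0.761, 0.648, -0.0]
force: [0.6, 0.1, -1.0]
opening: 0.0185
```

```bash
python3 look.py 9
```

```text
13.2 [ 0.6194 -0.1303  0.1399] [0.0001 0.7613 0.6484 0.0001] 0.018430313827723064 [-1.1738  0.6226  0.3266]
```

View pics/side9.png

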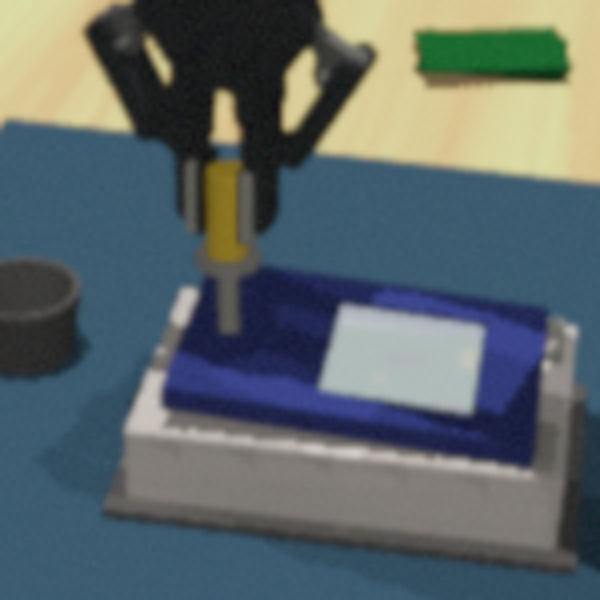

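View pics/wrist9.png

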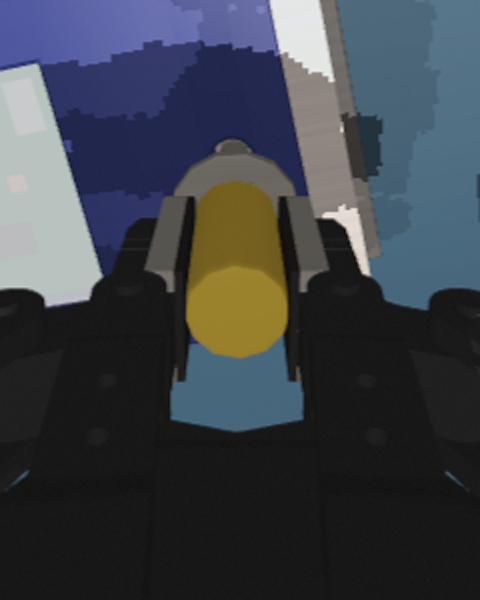

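Request:
servo_tool(rotation=[[0, 0, 0], [0, 0, 0], [0, 0, 0], [0, 0, 0]], delta_pos=[[0, 0, 0.1], [0, 0, 0.1], [0, 0, 0.1], [0, 0, 0]], claw=[10, 10, 10, 10])

```text
time_s: 13.6
position: [0.6188, -0.1302, 0.1235]
orientation: [-0.001, 0.761, 0.648, -0.0]
force: [-0.1, 1.0, -0.6]
opening: 0.0187
```

Request:
servo_tool(rotation=[[0, 0, 0], [0, 0, 0], [0, 0, 0], [0, 0, 0]], delta_pos=[[0, 0, 0.1], [0, 0, 0.1], [0, 0, 0.1], [0, 0, 0]], claw=[10, 10, 10, 10])

```text
time_s: 14.0
position: [0.619, -0.1302, 0.1087]
orientation: [-0.0, 0.761, 0.648, -0.0]
force: [0.5, 1.0, -0.8]
opening: 0.0182
```

Request:
servo_tool(rotation=[[0, 0, 0], [0, 0, 0], [0, 0, 0], [0, 0, 0]], delta_pos=[[0, 0, 0.08], [0, 0, 0.06], [0, 0, 0.04], [0, 0, 0]], claw=[10, 10, 10, 10])

```text
time_s: 14.4
position: [0.6197, -0.1303, 0.101]
orientation: [0.0, 0.761, 0.648, 0.0]
force: [0.5, 0.3, 1.5]
opening: 0.0187
```

Request:
servo_tool(rotation=[[0, 0, 0], [0, 0, 0], [0, 0, 0], [0, 0, 0]], delta_pos=[[0, 0, 0.05], [0, 0, 0.05], [0, 0, 0], [0, 0, 0]], claw=[10, 10, 10, 10])

```text
time_s: 14.8
position: [0.62, -0.1303, 0.0961]
orientation: [0.001, 0.761, 0.648, 0.001]
force: [2.2, 1.7, 2.5]
opening: 0.0184
```

Request:
servo_tool(rotation=[[0, 0, 0], [0, 0, 0], [0, 0, 0], [0, 0, 0]], delta_pos=[[0, 0, 0.04], [0, 0, 0.04], [0, 0, 0], [0, 0, 0]], claw=[10, 10, 10, 10])

```text
time_s: 15.2
position: [0.6202, -0.1303, 0.0945]
orientation: [0.001, 0.761, 0.648, 0.001]
force: [-3.6, 3.7, 15.7]
opening: 0.0185
```

```bash
python3 look.py 10
python3 - <<'E'
from workcell import arm
import cv2
for i in range(4):
    im=arm.get_image("side");s=arm.observe();print(s["position"],s["force"])
E
```

```text
15.35 [ 0.6202 -0.1303  0.0945] [0.0007 0.7613 0.6484 0.0007] 0.018707467719497935 [-4.3242  3.2239 15.3229]
[ 0.62019313 -0.13030985  0.09451803] [-4.58350296  2.58332987 14.45066646]
[ 0.6201667  -0.13032024  0.0945199 ] [-2.78258845  3.4807468  15.04523124]
[ 0.62017908 -0.13031111  0.09450325] [-2.68036715  3.27875975 16.21792265]
[ 0.62018759 -0.13028929  0.0945397 ] [-3.5185372   3.15680442 15.28241243]
```

View pics/side10.png

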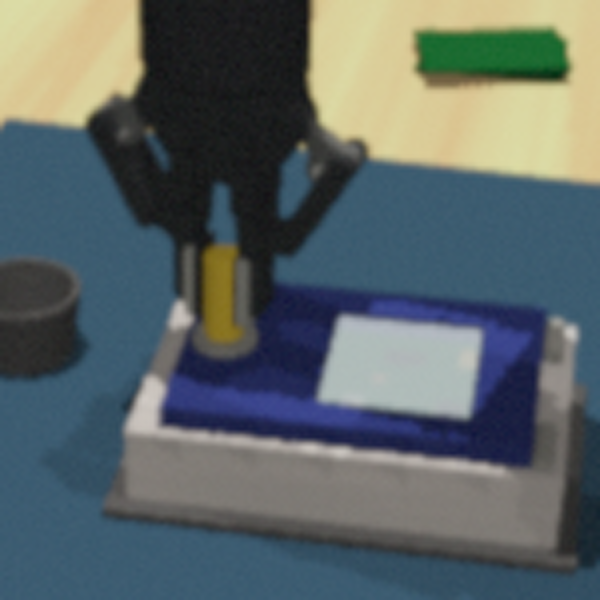

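Request:
servo_tool(rotation=[[0, 0, 0], [0, 0, 0], [0, 0, 0]], delta_pos=[[0, 0, 0.02], [0, 0, 0], [0, 0, 0]], claw=[10, 10, 10])

```text
time_s: 15.85
position: [0.6202, -0.1303, 0.0944]
orientation: [0.001, 0.761, 0.648, 0.001]
force: [-4.7, 4.6, 19.0]
opening: 0.0187
```

```bash
python3 look.py 11;  python3 - <<'E'
from h import *
import pickle
d=pickle.load(open("d11.pkl","rb"))
H=np.array([.4645,-.1387]);u=np.array([.9986,.053]);v=np.array([-.053,.9986])
for th in(0,.03,.06):
    o=[]
    for r,y in((.175,.06),(.175,-.06),(.005,.06),(.005,-.06)):
        q=H+u*(r*np.cos(th)-.0125*np.sin(th))+v*y; p=proj(C['side'],[*q,.045+r*np.sin(th)+.0125*np.cos(th)]);o.append(((p-[280,120]+.375)*4).round(0).tolist())
    print(th,o)
E
```

```text
16.0 [ 0.6202 -0.1303  0.0944] [0.0007 0.7613 0.6484 0.0007] 0.018635437062957994 [-5.2973  3.349  19.621 ]
0 [[159.0, 405.0], [211.0, 274.0], [534.0, 447.0], [549.0, 308.0]]
0.03 [[160.0, 396.0], [212.0, 266.0], [535.0, 447.0], [550.0, 308.0]]
0.06 [[161.0, 386.0], [213.0, 257.0], [536.0, 447.0], [550.0, 307.0]]
```

View pics/side11.png

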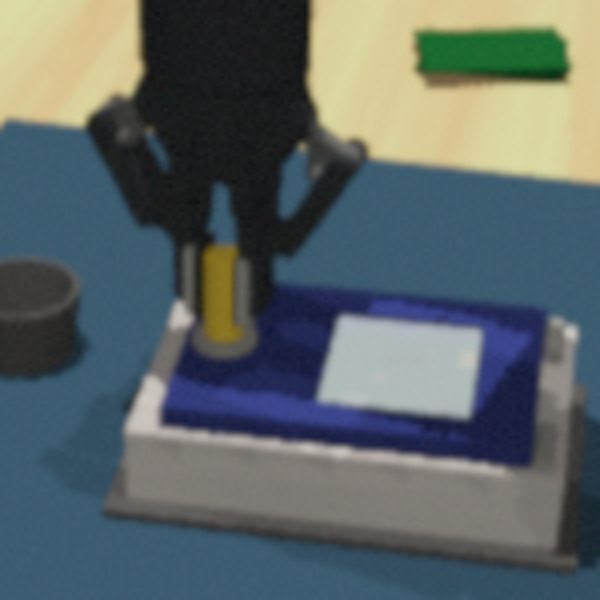

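View pics/wrist11.png

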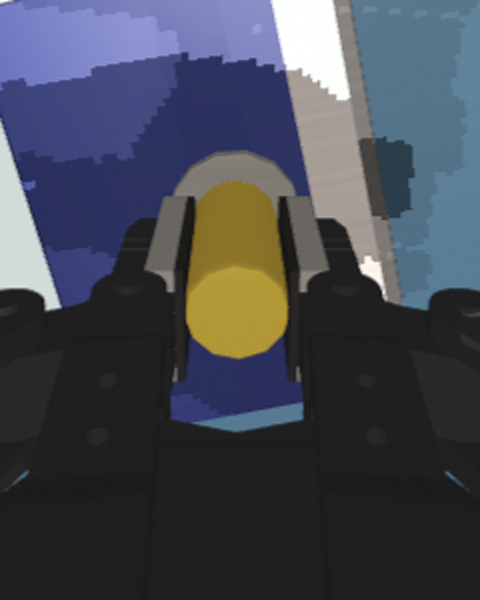

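Run:
```python
from workcell import arm
print(arm.close_job()); s=arm.observe();print(s["time_s"],s["position"],s["force"],s["opening"])
```

```text
the job is handed in; nothing more can be done
None
the job is handed in; nothing more can be done
```

I swung the lid shut, pushed the yellow-knobbed pin through it into the base until its collar sat on the lid, and handed the job in at about 16 s, still gripping and pressing. `close_job` gives no verdict, so success rests on the checks below.

**Last checks, just before hand-in:**
- **Lid shut:** the push met a hard stop. The last 1 mm commanded downward moved the tool only 0.1 mm, and the upward force was about 19 N. The tool height of 0.0944 m matches the 0.0942 m I worked out for a shut lid, and the lid corner in the side view is close to where a shut lid should show.
- **Pin seated:** the collar looks flat on the lid and the knob upright. From the tool height, the pin tip should be about 31 mm down the 36 mm hole. The pin entered the lid and base holes with no measurable resistance.
- **Grip:** the finger opening held steady at about 18.5 mm.

**Disagreements:** there was a sideways force of about 5–6 N at the end, so the pin is probably leaning on the hole wall within its clearance. The side and wrist cameras differed by 1–2 mm on the pin tip and hole positions, and I went with the wrist camera.

I never moved the arm near the jar, pot or screwdriver. I carried the yellow pin past the black-knobbed pin with room to spare, but I took no final picture of all four to confirm they had not moved.

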